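# Check the laser micrometer with its master ball

## Task

Check the two-headed laser micrometer with its master ball: while the gauge is still empty, press the white key (zero), then the blue key (ball program), then the green key (start) on the control box, each fully down and let up again before the next, and then leave the keys alone. Take the small aluminium tray by its upright black grip, lift it out of its nest and carry it so level that the loose steel ball never leaves its pocket, without touching the gauge or disturbing the other things on the bench. Finish holding the tray in the air, level and still, with the whole ball in the beam: centred on the two glass windows and about midway between the heads; do not put it down or let go.

Things in the scene. Friction and masses are not known exactly. Their poses are not given: they have to be found in the camera images.
- control_box: grey control box fixed to the bench: 122 mm (x) by 166 mm (y), 31 mm high at its aluminium key panel; a sloping dark display along its far (+x) edge rises to 65 mm. Origin: centre of its underside. Three round spring keys, 24 mm across, stand in a row at x = -22 mm: white at y = +46 mm (left), blue at y = 0, green at y = -46 mm (right)
- key_white_top (a point): centre of the top of the white key when up, 53 mm above the bench; it goes down with the key
- key_blue_top (a point): centre of the top of the blue key, like the white one
- key_green_top (a point): centre of the top of the green key, like the white one
- key_white (a joint): travel of the white key straight down in m: 0 up, 0.006 fully down; its spring starts at 1.5 N and takes 5 N fully down, and brings it up again
- key_blue (a joint): travel of the blue key, like the white one
- key_green (a joint): travel of the green key, like the white one
- nest: flat black plastic nest for the tray, fixed to the bench: 156 mm (x) by 66 mm (y), floor 6 mm above the bench, low walls up to 15 mm above the bench with about 3 mm of play round the tray. Origin: centre of its underside; x along its length.
- tray: loose aluminium tray lying in the nest, 134 mm (x) by 44 mm (y), 0.16 kg, rim 9 mm high. Origin: centre of its underside; z up. The ball's white pocket ring lies at x = +45 mm; an upright black grip, 30 mm (x) by 12 mm thick (y), stands at x = -45 mm and ends 62 mm above the underside: pinch it across its thickness from above
- grip (a point): middle of the upright grip where the fingers should take it: tray frame x = -45 mm, y = 0, z = 45 mm (17 mm below the top of the grip); it turns with the tray
- pocket (a point): centre of the pocket's floor: tray frame x = +45 mm, y = 0, z = 5 mm. The ring is 36 mm across outside, 26 mm inside, only 3.5 mm high: the ball (centre 12.5 mm above this point) can roll about 4 mm each way and leaves the pocket when tipped by about 40 degrees, or less if jerked
- ball_center (a point): centre of the loose steel master ball, 25 mm in diameter, about 64 g, lying in the pocket of the tray
- gauge: laser micrometer fixed to the bench: bed plate 94 by 206 mm (x, y), 12 mm thick, and two grey heads 72 by 44 mm, tops 122 mm above the bench, 110 mm free between them (y = -55 to +55 mm), open to front, back and above. Origin: on the bench, 30 mm on the near side (-x) of the windows' line; all lies from x = -17 to +88 mm. y points from head to head
- beam (a point): point midway between the centres of the two glass windows (45 mm square, on the inner faces of the heads), 75 mm above the bench, axes as the gauge: the beam runs along y; the ball's centre must come here
- lead_holder: slim post fixed at the left of the bench that holds the plug of a hanging black lead, 200 mm high, foot 50 by 44 mm, plug 34 mm long pointing right (-y); keep clear of it. Origin under the post
- plug_gauge: loose steel plug gauge, 122 mm long, 22 mm wide, 19 mm high, lying beside the nest; leave alone. Origin under its centre
- bearing: loose ball bearing, 42 mm across, 13 mm high, lying beside the nest; leave alone. Origin under its centre
- hex_key: loose black hex key, 44 by 94 mm, 8 mm high, lying in front of the gauge; leave alone. Origin under its centre
- shift_log: loose dark red notebook, 146 by 100 mm, 11 mm high, at the right of the bench; leave alone. Origin under its centre
- marker: loose marker, 130 mm long, 17 mm thick, lying on the notebook; leave alone. Origin under its centre
- grease_tin: loose white tin with blue lid, 65 mm across, 33 mm high, at the right of the bench; leave alone. Origin under its centre

How it is judged:
On the way, in this order (a step that is already met when the one before it is completed fails the run):
1. the white key is fully down, the others up (value of joint key_white above 0.0045 m and value of joint each of key_blue, key_green below 0.0015 m), for 0.05 s.
2. the blue key is fully down, the others up (value of joint key_blue above 0.0045 m and value of joint each of key_white, key_green below 0.0015 m), for 0.05 s.
3. the green key is fully down, the others up (value of joint key_green above 0.0045 m and value of joint each of key_white, key_blue below 0.0015 m), for 0.05 s.
4. the tray is lifted out of its nest by the fingers with the ball in its pocket (height (world z) of tray above 0.035 m and contact force between the fingers and tray above 0.5 N and contact force between tray and nest below 0.05 N and distance between ball_center and pocket below 0.02 m), for 0.2 s.
At the end, for the whole second after the job is handed in: for the last second the fingers hold the tray in the air, clear of everything, level within 0.10 rad, still (20 mm/s), ball in its pocket, the ball's centre within 10 mm of the beam in height and along the gauge's x and within 20 mm of midway between the heads; all keys up (x of ball_center in the frame of beam between -0.01 and 0.01 m and z of ball_center in the frame of beam between -0.01 and 0.01 m and y of ball_center in the frame of beam between -0.02 and 0.02 m and distance between ball_center and pocket below 0.02 m and angle between tray's own z axis and vertical below 0.1 rad and linear speed of tray below 0.02 m/s and angular speed of tray below 0.15 rad/s and contact force between the fingers and tray above 0.5 N and contact force between tray and gauge below 0.05 N and contact force between tray and nest below 0.05 N and contact force between tray and control_box below 0.05 N and value of joint each of key_white, key_blue, key_green below 0.0015 m); the arm keeps its last pose, push and grip.
It fails at once if the ball leaves its pocket (distance between ball_center and pocket above 0.022 m).
It fails at once if two keys are pressed together (value of joint each of key_white, key_blue above 0.003 m or value of joint each of key_blue, key_green above 0.003 m or value of joint each of key_white, key_green above 0.003 m).
It fails at once if a key is pressed after the tray has been lifted (height (world z) of tray above 0.035 m and value of joint any of key_white, key_blue, key_green above 0.003 m).
It fails at once if the gauge is touched with more than 2 N (contact force between gauge and anything else above 2 N).
It fails at once if another thing on the bench is moved by more than 20 mm (distance of any of plug_gauge, bearing, hex_key, shift_log, marker, grease_tin from where it was at the start of the episode above 0.02 m).
It also fails if it takes over 64 s, if anything falls off the work surface, if the arm or the gripper's body presses on something with over 40 N, if the wrist force passes 120 N, or if a joint passes its speed limit or range.

## Robot

A 7-joint arm with a two-finger parallel gripper is mounted at the origin on a cart in front of the work surface, level with it; the furniture and walls round the work are solid. World frame = base frame: x ahead of the robot, y to its left, z up, the work surface at z = 0. Lengths are in m, angles in rad, forces in N, time in s.
With the tool pointing down it reaches from about 0.4 to 0.85 m from the base axis. Payload 10.4 kg.
Tool frame: the origin (TCP) lies between the finger pads; the fingertips stand 11 mm ahead of it and the grasp point (between the pads) lies 8 mm behind it (tip_reach is the distance from the TCP to the fingertips, in m); z points along the fingers, y is the line along which they close (so a half turn about z gives the same grasp; the last joint's range is limited). The gripper opens to 85 mm and grips with 20 to 120 N. Pads are 22 mm wide; open, the fingers measure 114 mm over their backs; the gripper's body (76 mm by 85 mm) begins 54 mm behind the grasp point. The pads swing forward as they close: fully open they stand 13 mm farther back than shut.
Start: joints at [1.179, 0.332, -0.065, 1.46, 0.022, 1.35, -0.088], TCP at [0.225, -0.583, 0.242] pointing down, gripper open.
Joint ranges: [-2.6, 2.6], [-0.5, 2.12], [-1.47, 1.34], [0.16, 2.42], [-1.27, 4.41], [0.06, 2.06], [-2.6, 2.6]. Speed limits (rad/s): [2.22, 2.22, 2.79, 2.79, 3.14, 3.14, 3.14].

## Interface

Orientations are given as a unit quaternion [x, y, z, w].
In Python, from workcell import * gives the robot as it stands.
- The arm moves only by the shell command python3 -m inch 'ROWS' [OPENING] [FORCE]. ROWS is JSON, a list of rows, each an object with "slide": the shift along the world's x, y, z in m, a list of three; "yaw": the turn about the world's z in rad. A call has 1 to 20 rows; each row is the pose to reach, as a shift and turn from the pose commanded when the call began; what a row does not reach only later rows make up. A row lasts 1/12 s, in which the tool goes at most 41.7 mm and 7.16 degrees, less where a joint would pass 70% of its speed; a pose out of reach is approached as far as the arm can. A call with a gripper value outside its range is refused whole. OPENING is the closure in counts, from 0 (fully open) to 255 (shut), set as the call begins (- or left out, the last holds). The fingers move at their own pace and stop on an object; FORCE is the grip in N (left out, the last holds). Time passes only in rows, so rows that repeat a pose let the fingers close. It gives the time, the measured TCP pose, the force, the opening and the grip force at its end, in the units of the state.
- get_obs(): the state, without advancing time (a new reading comes with each control period).
- camera(name): name is "side" or "top" or "wrist"; returns a dict with "frame" (384x512x3 uint8, red, green, blue), "fx", "fy", "cx", "cy" (pixels), "extrinsics" (4x4, takes a point from world to camera coordinates). Camera axes: x right, y down, z forward; pixel columns grow to the right and rows downward; lengths in m; the calibration is good to about 2 mm. A picture is of the moment at which its call begins. There is no depth.
- hand_in(): hands the job in; it is judged then, once.
The state is a dict: "clock": time; "joint_pos": joint angles; "joint_velocities": joint speeds; "tau": joint torques, N m; "position": TCP position; "ee_rot": TCP orientation; "ft_force": force on the tool from outside, world axes, zero at the start; "torque": the same for the moment, N m; "grip_width": opening from 0.0 (shut) to 1.0 (fully open); "grasp_force": force on a finger pad.
Only numpy, scipy, OpenCV 4.12 (cv2) and the standard library are available. Lean on these libraries where they do the work, as an engineer would, in place of code of your own. Each camera call takes 0.05 s, during which the arm holds its last target. There are 200 camera calls.

## Working session

There is one attempt and no reset: what is moved stays moved. The work goes in short steps, Python scripts to look and compute and a shell command to move; the robot and the scene stay as the last step left them, time stands still between calls to the robot, and variables do not carry over. Pictures are saved under pics/ and viewed, at most 10 in all, crops included, and the job is handed in when it is done.

```bash
mkdir -p pics
cat > h.py <<'E'
from workcell import *
import numpy as np, cv2
def snap(n,f):
    c=camera(n); cv2.imwrite('pics/'+f,c['frame'][:,:,::-1]); np.save('pics/'+f+'.npy',c,allow_pickle=True); return c
def load(f): return np.load('pics/'+f+'.npy',allow_pickle=True).item()
def ray(c,u,v,z):
    E=np.array(c['extrinsics']);R=E[:3,:3];o=-R.T@E[:3,3]
    d=R.T@np.array([(u-c['cx'])/c['fx'],(v-c['cy'])/c['fy'],1]); return (o+d*(z-o[2])/d[2]).round(4)
def proj(c,p):
    E=np.array(c['extrinsics']);q=E[:3,:3]@np.array(p)+E[:3,3]; return (q[0]/q[2]*c['fx']+c['cx'],q[1]/q[2]*c['fy']+c['cy'])
E
python3 - <<'E'
from h import *
for n in ('top','side'):
    c=snap(n,n+'0.png'); E=np.array(c['extrinsics']); print(n,c['fx'],-E[:3,:3].T@E[:3,3])
o=get_obs(); print({k:o[k] for k in('clock','position','ee_rot','ft_force','grip_width')})
E
```

```text
top 355.3787340674495 [ 0.4045407  -0.17553391  1.15184012]
side 395.06844980569343 [ 0.20457663 -1.06453525  0.87577944]
{'clock': 0.1, 'position': array([ 0.22519973, -0.5826702 ,  0.24158861]), 'ee_rot': array([ 9.83043719e-01,  1.83370211e-01, -1.35578791e-04, -6.27033580e-04]), 'ft_force': array([ 0.80509342,  0.02561768, -0.73686075]), 'grip_width': 0.998281751411035}
```

View pics/top0.png

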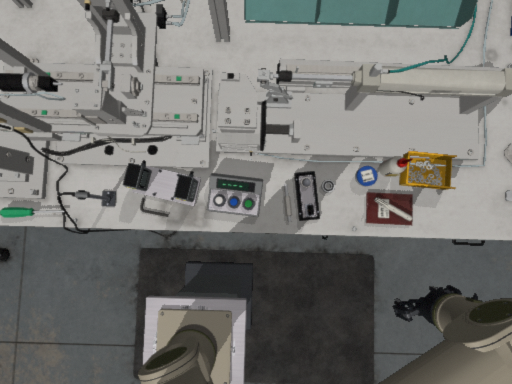

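View pics/side0.png

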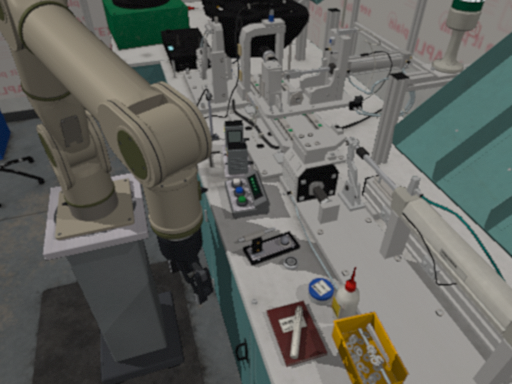

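The top view shows the gauge at about (160,187), the box at (236,195) with keys at row ~202, the nest at (306,196), and the notebook at (388,208). I'll enlarge the relevant region.

Run:
```python
from h import *
c=load('top0.png'); f=c['frame'][155:230,115:340,::-1]
cv2.imwrite('pics/crop1.png',cv2.resize(f,None,fx=3.5,fy=3.5,interpolation=cv2.INTER_CUBIC))
s=load('side0.png');hsv=cv2.cvtColor(c['frame'],cv2.COLOR_RGB2HSV)
for n,lo,hi in (('blue',(100,120,60),(125,255,255)),('green',(45,100,50),(85,255,255)),('white',(0,0,215),(180,40,255))):
    m=cv2.inRange(hsv,lo,hi); m[:,:208]=0;m[:,265:]=0;m[:192]=0;m[215:]=0
    k,_,st,ce=cv2.connectedComponentsWithStats(m)
    for i in range(1,k):
        if st[i,4]>15: print(n,st[i],ce[i],ray(c,*ce[i],0.053))
```

```text
blue [230 198   8   8  51] [233.43137255 201.47058824] [ 0.4566 -0.1113  0.053 ]
green [245 200   7   8  47] [248.0212766  203.17021277] [ 0.4527 -0.1566  0.053 ]
```

View pics/crop1.png

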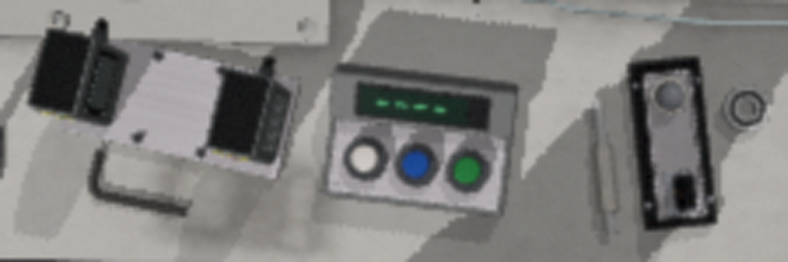

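Keys found: blue at (0.457,-0.111), green at (0.453,-0.157), and white extrapolates to (0.4605,-0.066). In the crop the ball is at the far end of the nest (670,95) and the grip at the near end (684,192). I'll move above the white key with the fingers shut, staying high.

```bash
python3 -m inch '[{"slide":[0.02,0.04,0],"yaw":-0.02},{"slide":[0.035,0.08,0],"yaw":-0.04},{"slide":[0.05,0.115,0],"yaw":-0.06},{"slide":[0.07,0.15,0],"yaw":-0.08},{"slide":[0.085,0.19,0],"yaw":-0.1},{"slide":[0.1,0.225,0],"yaw":-0.12},{"slide":[0.12,0.26,0],"yaw":-0.14},{"slide":[0.135,0.3,0],"yaw":-0.16},{"slide":[0.15,0.335,0],"yaw":-0.18},{"slide":[0.17,0.37,0],"yaw":-0.2},{"slide":[0.185,0.405,0],"yaw":-0.22},{"slide":[0.2,0.44,0],"yaw":-0.24},{"slide":[0.215,0.475,0],"yaw":-0.26},{"slide":[0.228,0.505,0],"yaw":-0.265},{"slide":[0.235,0.517,0],"yaw":-0.265},{"slide":[0.235,0.517,0],"yaw":-0.265},{"slide":[0.235,0.517,0],"yaw":-0.265}]' 255 40
python3 - <<'E'
from h import *
c=snap('wrist','w1.png'); E=np.array(c['extrinsics']); print(c['fx'],-E[:3,:3].T@E[:3,3],E[2,:3]); print(get_obs()['ft_force'],get_obs()['ee_rot'])
f=cv2.resize(c['frame'],(768,576)); cv2.imwrite('pics/w1b.png',f[:,:,::-1])
E
```

```text
clock: 1.52
position: [0.4602, -0.0656, 0.242]
ee_rot: [0.999, 0.053, -0.0, -0.0]
ft_force: [-0.3, -0.2, 0.5]
grip_width: -0.002
grasp_force: 0.0
308.7564589115221 [ 0.53328996 -0.05660543  0.37333458] [-0.28560388 -0.03043734 -0.95786429]
[ 0.23424867 -0.19683339 -0.56234519] [ 9.98659359e-01  5.17621496e-02 -4.01603107e-04  5.29604282e-05]
```

View pics/w1b.png

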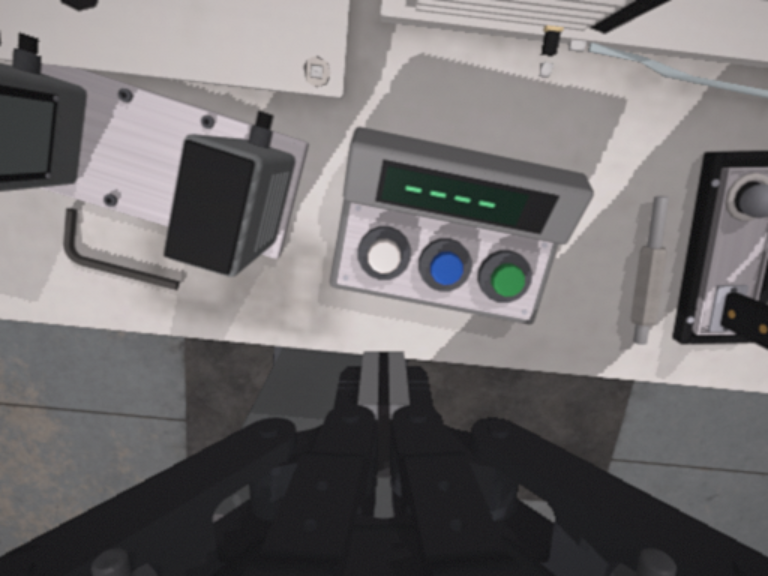

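The wrist view shows the white key at (382,257), blue at (447,268) and green at (508,281). The right head's top is at (165–262,135–275), with the hex key to its left, and the nest is at the right edge.

Run:
```python
from h import *
c=load('w1.png')
for n,u,v,z in (('white',382,257,.053),('blue',447,268,.053),('green',508.5,281,.053),('h1',190,135,.122),('h2',262,150,.122),('h3',233,275,.122),('h4',166,255,.122),('plate far R',308,142,.012),('plate nearR',275,258,.012),('plate nearL',77,198,.012)):
    print(n,ray(c,u/1.5,v/1.5,z))
```

```text
white [ 0.462  -0.0635  0.053 ]
blue [ 0.459  -0.1104  0.053 ]
green [ 0.4541 -0.1557  0.053 ]
h1 [0.5308 0.043  0.122 ]
h2 [0.5273 0.0059 0.122 ]
h3 [0.4583 0.02   0.122 ]
h4 [0.4659 0.0571 0.122 ]
plate far R [ 5.34e-01 -5.00e-04  1.20e-02]
plate nearR [0.4431 0.0204 0.012 ]
plate nearL [0.4743 0.1736 0.012 ]
```

```bash
python3 -m inch '[{"slide":[0,0,-0.03],"yaw":0},{"slide":[0.001,0.001,-0.07],"yaw":0},{"slide":[0.001,0.001,-0.11],"yaw":0},{"slide":[0.001,0.001,-0.145],"yaw":0},{"slide":[0.001,0.001,-0.165],"yaw":0},{"slide":[0.001,0.001,-0.172],"yaw":0},{"slide":[0.001,0.001,-0.178],"yaw":0},{"slide":[0.001,0.001,-0.181],"yaw":0},{"slide":[0.001,0.001,-0.181],"yaw":0}]'
```

```text
clock: 2.32
position: [0.4617, -0.0657, 0.0621]
ee_rot: [0.999, 0.051, 0.0, 0.0]
ft_force: [-2.0, -0.7, 1.7]
grip_width: 0.0
grasp_force: 1.2
```

```bash
python3 -m inch '[{"slide":[0,0,-0.002],"yaw":0},{"slide":[0,0,-0.003],"yaw":0},{"slide":[0,0,-0.003],"yaw":0}]';  python3 -m inch '[{"slide":[0,0,-0.001],"yaw":0},{"slide":[0,0,-0.0015],"yaw":0},{"slide":[0,0,-0.0015],"yaw":0}]'
```

```text
clock: 2.57
position: [0.4622, -0.0655, 0.0592]
ee_rot: [0.999, 0.052, 0.001, 0.001]
ft_force: [-0.8, -2.8, 4.7]
grip_width: -0.003
grasp_force: 2.1
clock: 2.82
position: [0.4623, -0.0655, 0.058]
ee_rot: [0.999, 0.052, 0.001, 0.001]
ft_force: [-3.1, -3.0, 13.0]
grip_width: 0.0
grasp_force: 6.4
```

White key is bottomed at 13 N. Next: up, over to blue, and down to the same depth.

```bash
python3 -m inch '[{"slide":[0,0,0.012],"yaw":0},{"slide":[0,0,0.025],"yaw":0},{"slide":[-0.001,-0.02,0.025],"yaw":0},{"slide":[-0.003,-0.04,0.025],"yaw":0},{"slide":[-0.003,-0.046,0.025],"yaw":0},{"slide":[-0.003,-0.046,0.02],"yaw":0},{"slide":[-0.003,-0.046,0.01],"yaw":0},{"slide":[-0.003,-0.046,0.005],"yaw":0},{"slide":[-0.003,-0.046,0.002],"yaw":0},{"slide":[-0.003,-0.046,0],"yaw":0},{"slide":[-0.003,-0.046,0],"yaw":0},{"slide":[-0.003,-0.046,0],"yaw":0}]'
python3 - <<'E'
from h import *
snap('top','t2.png')
E
```

```text
clock: 3.82
position: [0.4583, -0.1099, 0.0578]
ee_rot: [0.999, 0.053, -0.001, 0.0]
ft_force: [-10.6, 3.0, 23.1]
grip_width: -0.002
grasp_force: 11.6
```

```bash
python3 -m inch '[{"slide":[0,0,0.012],"yaw":0},{"slide":[0,0,0.025],"yaw":0},{"slide":[-0.002,-0.02,0.025],"yaw":0},{"slide":[-0.004,-0.04,0.025],"yaw":0},{"slide":[-0.0045,-0.0455,0.025],"yaw":0},{"slide":[-0.0045,-0.0455,0.02],"yaw":0},{"slide":[-0.0045,-0.0455,0.01],"yaw":0},{"slide":[-0.0045,-0.0455,0.005],"yaw":0},{"slide":[-0.0045,-0.0455,0.002],"yaw":0},{"slide":[-0.0045,-0.0455,0.0007],"yaw":0},{"slide":[-0.0045,-0.0455,0.0007],"yaw":0},{"slide":[-0.0045,-0.0455,0.0007],"yaw":0}]'
```

```text
clock: 4.87
position: [0.4538, -0.1552, 0.0579]
ee_rot: [0.999, 0.053, -0.001, -0.0]
ft_force: [-6.4, 2.5, 15.5]
grip_width: -0.0
grasp_force: 7.7
```

All three keys are pressed. Now up, over to the nest, gripper open.

```bash
python3 -m inch '[{"slide":[0,0,0.02],"yaw":0},{"slide":[0,0,0.06],"yaw":0},{"slide":[0,0,0.1],"yaw":0},{"slide":[0,-0.03,0.135],"yaw":0},{"slide":[0,-0.06,0.16],"yaw":0},{"slide":[0,-0.09,0.18],"yaw":0},{"slide":[-0.01,-0.12,0.185],"yaw":0},{"slide":[-0.02,-0.145,0.185],"yaw":0},{"slide":[-0.02,-0.15,0.185],"yaw":0},{"slide":[-0.02,-0.15,0.185],"yaw":0},{"slide":[-0.02,-0.15,0.185],"yaw":0}]' 0
python3 - <<'E'
from h import *
c=snap('wrist','w2.png')
f=cv2.resize(c['frame'],(768,576)); cv2.imwrite('pics/w2b.png',f[:,:,::-1])
E
```

```text
clock: 5.78
position: [0.4342, -0.3051, 0.2418]
ee_rot: [0.999, 0.052, -0.0, -0.001]
ft_force: [0.7, -0.1, 0.0]
grip_width: 1.0
grasp_force: 0.0
```

View pics/w2b.png

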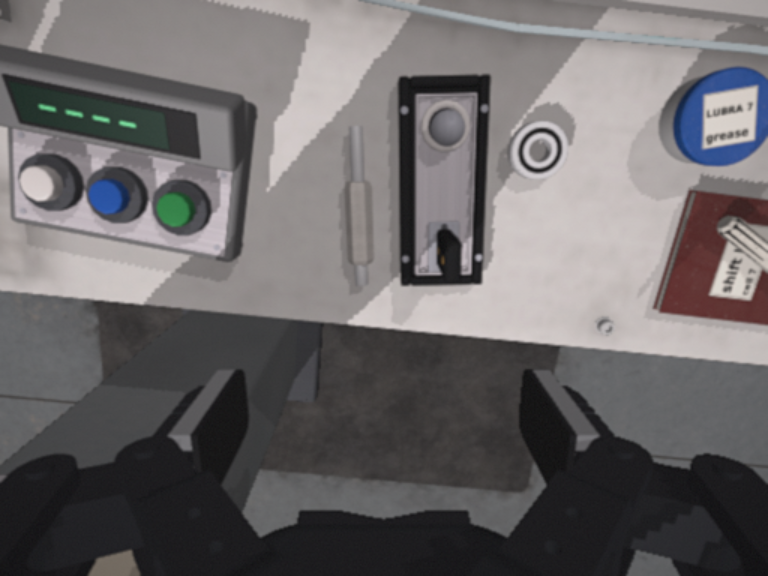

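The nest has corners at (400,77), (490,75), (482,283) and (401,284). The ball is in its ring at (446,126), and the grip is seen end-on near (447,255). The keys are all up.

Run:
```python
from h import *
c=load('w2.png')
N=np.array([ray(c,u/1.5,v/1.5,.015) for u,v in ((400,77),(490,75),(482,283),(401,284))])
T=np.array([ray(c,u/1.5,v/1.5,.015) for u,v in ((415,94),(478,93),(471,273),(415,276))])
for P in(N,T):
    d=(P[0]+P[1]-P[2]-P[3])/2; print(P.tolist(),P.mean(0),np.linalg.norm(d),np.arctan2(d[1],d[0]))
print('ring',ray(c,446/1.5,126/1.5,.0135),'gripbase',ray(c,443/1.5,247/1.5,.015),'griptop',[ray(c,u/1.5,v/1.5,.068) for u,v in((440,235),(447,227),(455,240),(461,274),(441,270))])
# dark grip mask
g=cv2.cvtColor(c['frame'],cv2.COLOR_RGB2GRAY)[145:187,270:320]; print(g[::3,::2])
```

```text
[[0.5588, -0.3026, 0.015], [0.5667, -0.3659, 0.015], [0.4149, -0.3856, 0.015], [0.4072, -0.321, 0.015]] [ 0.4869   -0.343775  0.015   ] 0.15289144024437726 0.12492287669072157
[[0.5488, -0.3146, 0.015], [0.5542, -0.3593, 0.015], [0.4222, -0.3755, 0.015], [0.415, -0.3314, 0.015]] [ 0.48505 -0.3452   0.015  ] 0.13392034946190962 0.12352142986069045
ring [ 0.5298 -0.34    0.0135] gripbase [ 0.4407 -0.3503  0.015 ] griptop [array([ 0.4584, -0.3392,  0.068 ]), array([ 0.4641, -0.3431,  0.068 ]), array([ 0.4561, -0.3496,  0.068 ]), array([ 0.4334, -0.3572,  0.068 ]), array([ 0.4347, -0.3432,  0.068 ])]
[[ 27  29  25  67 142 143 144 142 140 142 143 139 141 141 141 143 142 139
  137 139 138 125 122  27  27]
 [ 28  23  25  64 141 141 145 141 121 127 126 126 126 123 129 128 128 128
  130 138 138 113 120  22  26]
 [ 27  27  25  65 142 142 144 120 119 129 127 125  81  56  99 129 126 126
  126 138 134 108 122  20  30]
 [ 26  29  25  63 142 141 143 121 120 129 119  45  19  21  19  49 118 128
  126 140 133 112 126  24  36]
 [ 28  27  23  66 142 142 137 118 119 123  95  18  24  20  21  21  32  93
  
[... 274 characters left out ...]
57 160 142  52  17  16  27  39  34  36
   41 161 185 165 131  26  33]
 [ 36  27  22  66 143 129 148 169 159 158 141  39  23  25  37  36  36  33
   42 171 172 164 120  33  99]
 [131  84  20  65 138 137 179 166 159 159 139  20  56  42  33  36  35  34
   43 173 177 161 106  69 170]
 [ 57  27  22  60 119 148 179 166 160 158 138  27  55  45  34  35  35  30
   50 182 182 158 102  27  33]
 [ 26  25  21  94 160 153 135 143 154 158 155 100  16  27  33  36  36  33
   40 145 147 156  99  29  36]
 [ 27  27  23  91 160 119 130 119 148 146 142 138  67  24  36  36  35  32
   47 152 160 172  93  30  33]
 [ 26  30  21  23  41  32  34  29  27  27  26  23  22  25  34  37  35  34
   23  22  23  24  22  34  33]]
```

```bash
python3 -m inch '[{"slide":[0.003,-0.02,0],"yaw":0.01},{"slide":[0.0065,-0.04,-0.01],"yaw":0.02},{"slide":[0.0065,-0.045,-0.04],"yaw":0.02},{"slide":[0.0065,-0.045,-0.075],"yaw":0.02},{"slide":[0.0065,-0.045,-0.1],"yaw":0.02},{"slide":[0.0065,-0.045,-0.115],"yaw":0.02},{"slide":[0.0065,-0.045,-0.12],"yaw":0.02},{"slide":[0.0065,-0.045,-0.12],"yaw":0.02},{"slide":[0.0065,-0.045,-0.12],"yaw":0.02}]' 70 25
python3 - <<'E'
from h import *
c=snap('wrist','w3.png')
f=cv2.resize(c['frame'],(768,576)); cv2.imwrite('pics/w3b.png',f[:,:,::-1])
E
```

```text
clock: 6.58
position: [0.4413, -0.3508, 0.1234]
ee_rot: [0.998, 0.063, 0.0, 0.0]
ft_force: [-0.4, -0.8, 1.5]
grip_width: 0.724
grasp_force: 0.0
```

View pics/w3b.png

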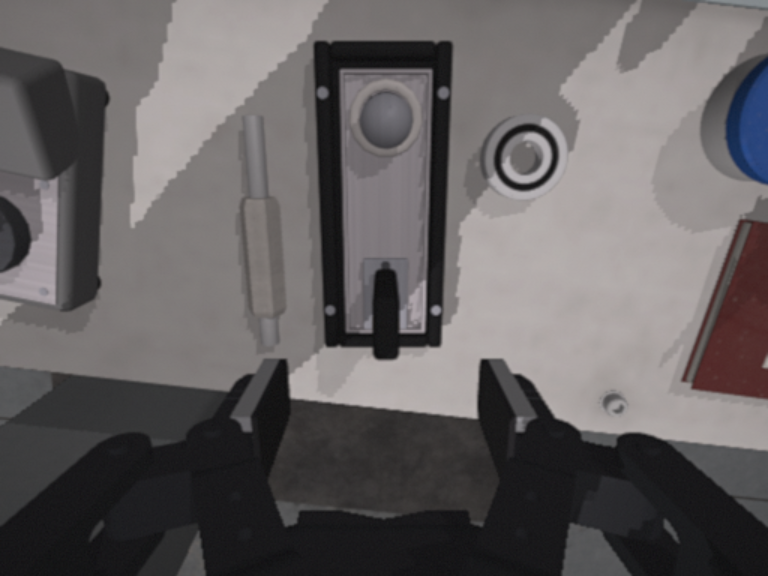

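The grip (column 386) is centred between the fingers, and the tray axis is aligned with the tool. I'll go down and close.

```bash
python3 -m inch '[{"slide":[0,0,-0.02],"yaw":0},{"slide":[0,0,-0.045],"yaw":0},{"slide":[0,0,-0.065],"yaw":0},{"slide":[0,0,-0.075],"yaw":0},{"slide":[0,0,-0.079],"yaw":0},{"slide":[0,0,-0.079],"yaw":0},{"slide":[0,0,-0.079],"yaw":0}]'
python3 -m inch '[{"slide":[0,0,0],"yaw":0},{"slide":[0,0,0],"yaw":0},{"slide":[0,0,0],"yaw":0},{"slide":[0,0,0],"yaw":0},{"slide":[0,0,0],"yaw":0},{"slide":[0,0,0],"yaw":0},{"slide":[0,0,0],"yaw":0},{"slide":[0,0,0],"yaw":0},{"slide":[0,0,0],"yaw":0},{"slide":[0,0,0],"yaw":0}]' 255 50
```

```text
clock: 7.22
position: [0.4411, -0.3519, 0.0449]
ee_rot: [0.998, 0.062, 0.001, 0.001]
ft_force: [-1.1, 0.5, 1.0]
grip_width: 0.724
grasp_force: 0.0
clock: 8.05
position: [0.4406, -0.3518, 0.0441]
ee_rot: [0.998, 0.062, 0.0, 0.0]
ft_force: [-0.7, 0.1, 6.1]
grip_width: 0.135
grasp_force: 49.6
```

Gripped. I'll raise the grip force and lift gently.

```bash
python3 -m inch '[{"slide":[0,0,0],"yaw":0},{"slide":[0,0,0.001],"yaw":0},{"slide":[0,0,0.003],"yaw":0},{"slide":[0,0,0.006],"yaw":0},{"slide":[0,0,0.01],"yaw":0},{"slide":[0,0,0.015],"yaw":0},{"slide":[0,0,0.021],"yaw":0},{"slide":[0,0,0.028],"yaw":0},{"slide":[0,0,0.036],"yaw":0},{"slide":[0,0,0.044],"yaw":0},{"slide":[0,0,0.052],"yaw":0},{"slide":[0,0,0.06],"yaw":0},{"slide":[0,0,0.067],"yaw":0},{"slide":[0,0,0.073],"yaw":0},{"slide":[0,0,0.077],"yaw":0},{"slide":[0,0,0.079],"yaw":0},{"slide":[0,0,0.08],"yaw":0},{"slide":[0,0,0.08],"yaw":0}]' 255 80
python3 - <<'E'
from h import *
c=snap('wrist','w4.png')
f=c['frame']; s=snap('side','s4.png')['frame'][190:300,160:320]
o=np.zeros((384,800,3),np.uint8); o[:,:512]=f; o[:198,512:800]=cv2.resize(s,(288,198)); cv2.imwrite('pics/w4b.png',o[:,:,::-1])
E
```

```text
clock: 9.55
position: [0.4403, -0.3514, 0.1235]
ee_rot: [0.998, 0.062, -0.0, -0.0]
ft_force: [0.3, -0.1, -2.8]
grip_width: 0.13
grasp_force: 77.8
```

View pics/w4b.png

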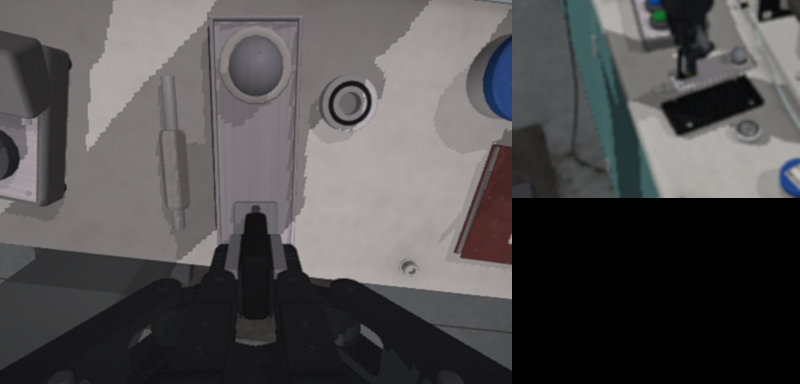

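The tray is lifted, with the ball centred in its ring at (255,65). I'll check the tray's tilt, the gauge position, and the lead holder.

Run:
```python
from h import *
c=load('w4.png'); p=get_obs()['position']; y=.124
b=p+np.array([.09*np.cos(y),.09*np.sin(y),-.0206]); print('pred ball px',proj(c,b))
R=lambda l,q:q+np.array([l[0]*np.cos(y)-l[1]*np.sin(y),l[0]*np.sin(y)+l[1]*np.cos(y),l[2]])
t=p+np.array([.045*np.cos(y),.045*np.sin(y),-.038])
for l in((.067,.022,.009),(.067,-.022,.009)): print('rim far',proj(c,R(l,t)))
g=cv2.cvtColor(c['frame'],cv2.COLOR_RGB2GRAY)
print('circ',cv2.HoughCircles(g[0:130,190:320],cv2.HOUGH_GRADIENT,1,20,param1=80,param2=15,minRadius=20,maxRadius=42))
t0=load('top0.png')
print('plug tip/post',ray(t0,116,198,.19),ray(t0,105,198,.19),ray(t0,105,198,.2))
print('top head corners L',[ray(t0,115+u/3.5,155+v/3.5,.122) for u,v in((45,30),(97,40),(77,122),(30,105))],'R',[ray(t0,115+u/3.5,155+v/3.5,.122) for u,v in((222,70),(270,80),(255,160),(208,150))])
```

```text
pred ball px (np.float64(257.65267919398246), np.float64(63.76343363303934))
rim far (np.float64(210.10732307569975), np.float64(14.609689500778416))
rim far (np.float64(305.1418690355064), np.float64(14.626932182461275))
circ [[[59.5 65.5 41.4]
  [52.5 85.5 41.4]]]
plug tip/post [0.4501 0.1988 0.19  ] [0.4492 0.2285 0.19  ] [0.4487 0.2243 0.2   ]
top head corners L [array([0.5549, 0.1969, 0.122 ]), array([0.5478, 0.153 , 0.122 ]), array([0.4787, 0.1658, 0.122 ]), array([0.4917, 0.2056, 0.122 ])] R [array([0.5258, 0.0476, 0.122 ]), array([0.5186, 0.0073, 0.122 ]), array([0.4516, 0.0168, 0.122 ]), array([0.4587, 0.056 , 0.122 ])]
```

The tray is level: its rim is within about 2 px of the prediction. The post foot is near y≈0.30, so it is clear of my path. I'll carry the tray high and smoothly towards the gauge.

```bash
python3 -m inch '[{"slide":[0,0.002,0.001],"yaw":0},{"slide":[0,0.007,0.003],"yaw":0},{"slide":[0,0.015,0.006],"yaw":0},{"slide":[0,0.026,0.010],"yaw":0},{"slide":[0,0.040,0.015],"yaw":0},{"slide":[0,0.056,0.021],"yaw":0},{"slide":[0,0.072,0.027],"yaw":0},{"slide":[0,0.088,0.033],"yaw":0},{"slide":[0,0.104,0.039],"yaw":0},{"slide":[0,0.120,0.046],"yaw":0},{"slide":[0,0.136,0.052],"yaw":0},{"slide":[0,0.152,0.058],"yaw":0},{"slide":[0,0.168,0.064],"yaw":0},{"slide":[0,0.184,0.070],"yaw":0},{"slide":[0,0.198,0.075],"yaw":0},{"slide":[0,0.209,0.079],"yaw":0},{"slide":[0,0.217,0.082],"yaw":0},{"slide":[0,0.222,0.084],"yaw":0},{"slide":[0,0.224,0.085],"yaw":0},{"slide":[0,0.224,0.085],"yaw":0}]'
python3 -m inch '[{"slide":[0,0.002,0],"yaw":-0.003},{"slide":[0,0.007,0],"yaw":-0.010},{"slide":[-0.001,0.015,0],"yaw":-0.022},{"slide":[-0.002,0.026,0],"yaw":-0.039},{"slide":[-0.003,0.040,0],"yaw":-0.06},{"slide":[-0.004,0.056,0],"yaw":-0.084},{"slide":[-0.005,0.072,0],"yaw":-0.108},{"slide":[-0.006,0.088,0],"yaw":-0.132},{"slide":[-0.007,0.104,0],"yaw":-0.156},{"slide":[-0.008,0.120,0],"yaw":-0.18},{"slide":[-0.009,0.136,0],"yaw":-0.204},{"slide":[-0.010,0.152,0],"yaw":-0.228},{"slide":[-0.011,0.168,0],"yaw":-0.252},{"slide":[-0.012,0.184,0],"yaw":-0.276},{"slide":[-0.014,0.198,0],"yaw":-0.297},{"slide":[-0.015,0.209,0],"yaw":-0.313},{"slide":[-0.016,0.217,0],"yaw":-0.325},{"slide":[-0.017,0.222,0],"yaw":-0.333},{"slide":[-0.017,0.224,0],"yaw":-0.335},{"slide":[-0.017,0.224,0],"yaw":-0.335}]'
python3 - <<'E'
from h import *
c=snap('wrist','w5.png')
f=cv2.resize(c['frame'],(768,576)); cv2.imwrite('pics/w5b.png',f[:,:,::-1])
E
```

```text
clock: 11.32
position: [0.4404, -0.1275, 0.2086]
ee_rot: [0.998, 0.062, 0.0, 0.0]
ft_force: [-0.6, -0.2, -2.1]
grip_width: 0.13
grasp_force: 78.0
clock: 12.98
position: [0.4233, 0.0966, 0.2085]
ee_rot: [0.994, -0.105, -0.0, 0.0]
ft_force: [-0.5, -0.3, -2.6]
grip_width: 0.129
grasp_force: 78.0
```

View pics/w5b.png

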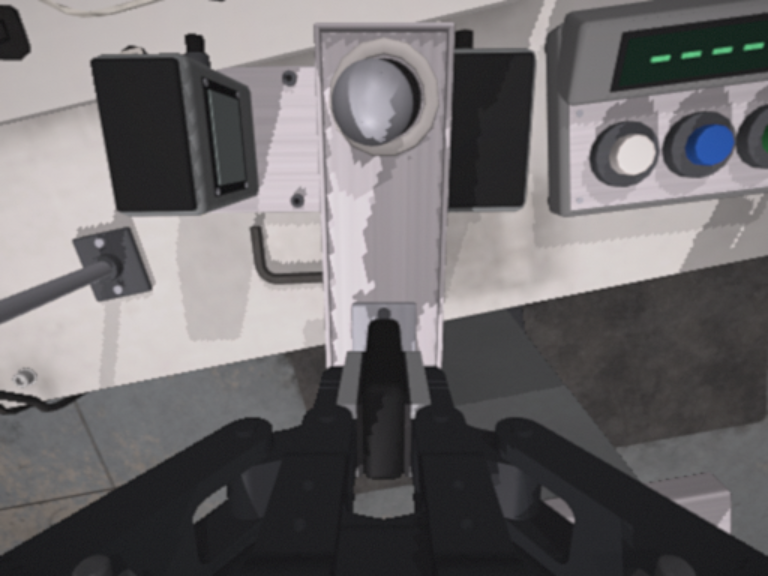

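This shows the left head's top at (92,58), (182,54), (195,214), (118,211), and its window in view. The right head's outer edge runs from (535,50) to (525,208). The ball sits in the ring at (375,98).

Run:
```python
from h import *
c=load('w5.png'); q=lambda u,v,z=.122: ray(c,u/1.5,v/1.5,z)[:2]
A,B,C,D=q(92,58),q(182,54),q(195,214),q(118,211); F,G=q(535,50),q(525,208)
print(A,B,C,D,F,G)
print('sizes',[np.linalg.norm(x).round(4) for x in (A-B,B-C,C-D,A-D,F-G,A-F,D-G)])
yaws=[np.arctan2(*(x)[::-1]).round(3) for x in (A-D,B-C,F-G)]+[np.arctan2(-(x)[0],(x)[1]).round(3) for x in(A-F,D-G)]
print(yaws); m=(A+D+F+G)/4; print('beam',m)
p=get_obs()['position']; y=2*np.arctan2(get_obs()['ee_rot'][1],get_obs()['ee_rot'][0]); y=(y+np.pi/2)%np.pi-np.pi/2; print('tray yaw',y)
b=p+np.array([.09*np.cos(y),.09*np.sin(y),-.0206]); print('pred ball',b,np.array(proj(c,b))*1.5)
t=p+np.array([.045*np.cos(y),.045*np.sin(y),-.038])
for l in(.022,-.022):print('rim',np.array(proj(c,t+np.array([.067*np.cos(y)-l*np.sin(y),.067*np.sin(y)+l*np.cos(y),.009])))*1.5)
print('ring px ->', q(385,97,p[2]-.038+.0085))
# window: intersect inner-face (local y=+55)
E=np.array(c['extrinsics']);o=-E[:3,:3].T@E[:3,3];ps=np.mean(yaws);n=np.array([-np.sin(ps),np.cos(ps),0]);x=np.array([np.cos(ps),np.sin(ps),0])
for u,v in((205,80),(240,88),(248,190),(213,195),(227,138)):
    d=E[:3,:3].T@np.array([(u/1.5-c['cx'])/c['fx'],(v/1.5-c['cy'])/c['fy'],1]); M=np.array([*m,0])
    P=o+d*((.055-n@(o-M))/(n@d)); print('win',P,'gx',x@(P-M))
```

```text
[0.5585 0.196 ] [0.5519 0.158 ] [0.4861 0.1744] [0.495  0.2091] [0.522  0.0108] [0.4566 0.0231]
sizes [np.float64(0.0386), np.float64(0.0678), np.float64(0.0358), np.float64(0.0648), np.float64(0.0665), np.float64(0.1888), np.float64(0.1899)]
[np.float64(-0.203), np.float64(-0.244), np.float64(-0.186), np.float64(-0.195), np.float64(-0.204)]
beam [0.508025 0.10975 ]
tray yaw -0.21137523581769724
pred ball [0.5113559  0.07730227 0.18784585] [388.82863068  93.0398999 ]
rim [317.26084154  19.03120129]
rim [460.32539131  19.14906488]
ring px -> [0.5114 0.0784]
win [0.54451193 0.15830299 0.10083893] gx 0.025762159426889007
win [0.54788951 0.15759579 0.04360015] gx 0.02921298054730353
win [0.4902263  0.16966941 0.04522147] gx -0.029700671098129575
win [0.49252853 0.16918737 0.10659668] gx -0.027348512667561702
win [0.51956899 0.16352559 0.07645658] gx 0.00027832812095777943
```

Beam ≈ (0.508, 0.110), and the window's centre confirms it in x. I'll shift sideways, then go straight down.

```bash
python3 -m inch '[{"slide":[0,0.002,0],"yaw":0},{"slide":[-0.001,0.006,0],"yaw":0},{"slide":[-0.001,0.012,0],"yaw":0},{"slide":[-0.002,0.019,0],"yaw":0},{"slide":[-0.002,0.025,0],"yaw":0},{"slide":[-0.003,0.03,0],"yaw":0},{"slide":[-0.003,0.0325,0],"yaw":0},{"slide":[-0.003,0.0325,0],"yaw":0},{"slide":[-0.003,0.0325,-0.001],"yaw":0},{"slide":[-0.003,0.0325,-0.003],"yaw":0},{"slide":[-0.003,0.0325,-0.007],"yaw":0},{"slide":[-0.003,0.0325,-0.012],"yaw":0},{"slide":[-0.003,0.0325,-0.018],"yaw":0},{"slide":[-0.003,0.0325,-0.025],"yaw":0},{"slide":[-0.003,0.0325,-0.031],"yaw":0},{"slide":[-0.003,0.0325,-0.036],"yaw":0},{"slide":[-0.003,0.0325,-0.039],"yaw":0},{"slide":[-0.003,0.0325,-0.04],"yaw":0},{"slide":[-0.003,0.0325,-0.04],"yaw":0}]'
python3 -m inch '[{"slide":[0,0,-0.001],"yaw":0},{"slide":[0,0,-0.003],"yaw":0},{"slide":[0,0,-0.007],"yaw":0},{"slide":[0,0,-0.012],"yaw":0},{"slide":[0,0,-0.018],"yaw":0},{"slide":[0,0,-0.024],"yaw":0},{"slide":[0,0,-0.03],"yaw":0},{"slide":[0,0,-0.036],"yaw":0},{"slide":[0,0,-0.042],"yaw":0},{"slide":[0,0,-0.048],"yaw":0},{"slide":[0,0,-0.054],"yaw":0},{"slide":[0,0,-0.06],"yaw":0},{"slide":[0,0,-0.065],"yaw":0},{"slide":[0,0,-0.069],"yaw":0},{"slide":[0,0,-0.072],"yaw":0},{"slide":[0,0,-0.073],"yaw":0},{"slide":[0,0,-0.073],"yaw":0},{"slide":[0,0,-0.073],"yaw":0},{"slide":[0,0,-0.073],"yaw":0},{"slide":[0,0,-0.073],"yaw":0}]'
python3 - <<'E'
from h import *
c=snap('wrist','w6.png')
f=cv2.resize(c['frame'],(768,576)); cv2.imwrite('pics/w6b.png',f[:,:,::-1])
p=get_obs()['position'];y=-.211
b=p+np.array([.09*np.cos(y),.09*np.sin(y),-.0206]);print(b,np.array(proj(c,b))*1.5, get_obs()['position'])
E
```

```text
clock: 14.62
position: [0.4202, 0.129, 0.1683]
ee_rot: [0.994, -0.105, -0.0, 0.0]
ft_force: [0.2, -0.9, -2.6]
grip_width: 0.128
grasp_force: 77.9
clock: 16.28
position: [0.4205, 0.129, 0.0958]
ee_rot: [0.994, -0.105, 0.0, 0.0]
ft_force: [0.1, -0.2, -1.6]
grip_width: 0.127
grasp_force: 78.0
[0.50846271 0.11015271 0.07512555] [387.44032011  93.84245029] [0.42045873 0.12900212 0.09572555]
```

View pics/w6b.png

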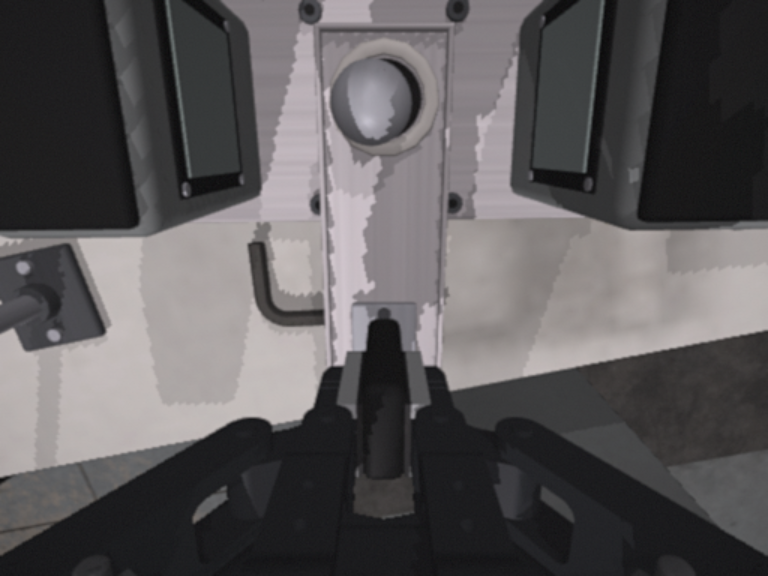

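The tray hangs centred between the heads, and the ball at (375,99) lies between the windows. One last numerical check of x against the window edges.

Run:
```python
from h import *
c=load('w6.png');E=np.array(c['extrinsics']);o=-E[:3,:3].T@E[:3,3];ps=-.2;n=np.array([-np.sin(ps),np.cos(ps),0]);x=np.array([np.cos(ps),np.sin(ps),0]);M=np.array([.508,.1098,0])
for u,v,s in((228,25,1),(243,180,1),(186,190,1),(543,22,-1),(530,177,-1),(588,185,-1)):
    d=E[:3,:3].T@np.array([(u/1.5-c['cx'])/c['fx'],(v/1.5-c['cy'])/c['fy'],1]);P=o+d*((s*.055-n@(o-M))/(n@d)); print(P.round(4),'gx',x@(P-M))
b=ray(c,375/1.5,99/1.5,.075);print('ball',b,'gx,gy',x@(b-M),n@(b-M))
```

```text
[0.5444 0.1585 0.0478] gx 0.026030605154084594
[0.4933 0.1689 0.0475] gx -0.026117774388523467
[0.4937 0.1688 0.1002] gx -0.025747871011770385
[0.5233 0.0506 0.0434] gx 0.026807787110620866
[0.4711 0.0612 0.0423] gx -0.026478168936717228
[0.4716 0.0611 0.0952] gx -0.025973764700720388
ball [0.5078 0.1142 0.075 ] gx,gy -0.0010701583710664964 0.004272559076342456
```

```bash
python3 -c "
from workcell import *
print(hand_in())"
```

```text
the job is handed in; nothing more can be done
None
```

I pressed the three keys in order, and the job is handed in with the tray held level and still; my last check put the ball about 1 mm off the beam along the gauge's x and 4 mm off midway between the heads, but the hand-in returned no verdict.

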